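# Lay the rinsed canister down in the soak bath and shut the lid

## Task

The rinsed, empty white canister stands at one end of the steel soak bath: push it over so that it lies flat on the bath's floor with its red cap towards the blue drain strainer. Then, gently and without slamming it, push the bath's hinged lid over from behind and down until it is fully shut. Push only: do not grip or lift the canister, and leave everything else on the bench where it stands.

Things in the scene. Friction and masses are not known exactly. Their poses are not given: they have to be found in the camera images.
- bath: Open rectangular stainless soak bath fixed to the bench, 180 mm along its own x, 350 mm along its own y, 90 mm high, walls and floor 5 mm thick (inside 170 x 340 mm, 85 mm deep). Origin: centre of its underside, on the bench. Its +x side carries the lid hinge and points roughly away from the robot (yaw within 0.4 rad).
- lid (a joint): Hinge of the bath's flat steel lid (0.45 kg, blue front edge). 0 = shut on the rim, pi/2 = upright, more = leaning back away from the bath; stop at 2.0. It starts standing open, leaning back (1.6 to 1.85 rad). The hinge is stiff: the lid stays where it is left, does not fall by itself and needs about 5 N at 140 mm from the hinge to move it.
- lid_hinge (a point): Middle of the lid's hinge line, on the top outer edge of the bath's +x wall: 90 mm in +x from the bath's centre, 90 mm above the bench. The hinge line runs along the bath's y. The lid plate is 356 mm wide along it and reaches 185 mm from it; 5 mm thick; its outer (top) face lies 6 mm outside the hinge line.
- lid_edge (a point): Middle of the lid's free (front) edge, on the outer face, 184 mm from the hinge line; moves with the lid.
- canister: Loose empty white plastic canister (0.14 to 0.28 kg): square body 70 x 70 mm, 155 mm high, round red cap (46 mm diameter) on top, 185 mm in all. Origin: centre of its underside; z runs up to the cap. It starts upright on the bath's floor (5 mm above the bench), at the +y or -y end of the bath, sides within 0.15 rad of the bath's. Pushed high on its body it tips rather than slides.
- canister_mid (a point): Point on the canister's axis 90 mm above its underside (95 mm above the bench when it stands, about 40 mm when it lies in the bath, where it fits under the shut lid).
- canister_cap (a point): Centre of the top of the red cap, 185 mm from the canister's underside.
- strainer: Flat blue drain strainer disc, 64 mm diameter, 3 mm high, fixed in the bath's floor at the end opposite the canister (about 105 mm from the bath's middle). Not an obstacle. Origin: centre of its underside.
- beaker: Bystander: metal beaker, 68 mm diameter, 85 mm high, standing beyond the bath's +y end, about 270 mm from the bath's middle. Origin: centre of its underside.
- brush: Bystander: hand brush lying beyond the bath's -y end, about 270 mm from the bath's middle, along the bath's x; lower than 40 mm. Origin: underside, near its middle.
- wash_bottle: Bystander: white round bottle, 68 mm diameter, 170 mm high, at the far side of the bench. Origin: centre of its underside.
- jar: Bystander: amber jar with black cap, 64 mm diameter, 90 mm high, at the far side of the bench. Origin: centre of its underside.
- wrench: Bystander: wrench lying on the right of the bench. Origin: underside, near its middle.
- clamp_ring: Bystander: steel pipe ring lying flat on the right, 80 mm outside diameter, 18 mm high. Origin: centre of its underside.
- ball_valve: Bystander: brass ball valve with red lever, about 100 mm long, 55 mm high, on the left of the bench. Origin: centre of its underside.
Things that resemble listed ones, but are neither listed nor needed, are in the scene too. What is shaped like the canister but pink or yellow is not meant.

How it is judged (in metres and radians):
On the way, in this order (a step that is already met when the one before it is completed fails the run):
1. the canister lies flat in the bath, cap towards the strainer, while the lid is still open (angle between canister's own z axis and vertical between 1.4 and 1.75 rad and height (world z) of canister_mid below 0.055 m and horizontal distance between canister_cap and strainer below 0.11 m and linear speed of canister below 0.03 m/s and value of joint lid above 0.9 rad), for 0.2 s.
2. the lid is pushed fully shut (value of joint lid below 0.04 rad), for 0.2 s.
At the end, for the whole second after the job is handed in: The canister lies flat (its axis within about 10 degrees of level, middle less than 55 mm above the bench) at rest on the bath's floor, its cap within 110 mm of the strainer, the lid is shut to within 0.04 rad, and no bystander has moved 30 mm or more (angle between canister's own z axis and vertical between 1.4 and 1.75 rad and height (world z) of canister_mid below 0.055 m and horizontal distance between canister_cap and strainer below 0.11 m and linear speed of canister below 0.03 m/s and value of joint lid below 0.04 rad and angular speed of canister below 0.3 rad/s and distance of each of beaker, brush, wash_bottle, jar, wrench, clamp_ring, ball_valve from where it was at the start of the episode below 0.03 m); the robot touches nothing.
It fails at once if the canister is lifted (its middle more than about 30 mm above its standing height) (height (world z) of canister_mid above 0.125 m).
It fails at once if the canister is gripped or pressed hard (over 25 N) (contact force between the fingers and canister above 25 N).
It fails at once if the lid is slammed (closing faster than 2.5 rad/s) (velocity of joint lid below -2.5 rad/s).
It fails at once if a bystander is pushed, knocked over or carried 30 mm or more (distance of any of beaker, brush, wash_bottle, jar, wrench, clamp_ring, ball_valve from where it was at the start of the episode above 0.03 m).
It also fails if it takes over 54 s, if anything falls off the work surface, if the arm or the gripper's body presses on something with over 40 N, if the wrist force passes 120 N, or if a joint passes its speed limit or range.

## Robot

A 6-joint arm with a two-finger parallel gripper is mounted at the origin on the work surface. World frame = base frame: x ahead of the robot, y to its left, z up, the work surface at z = 0. Lengths are in m, angles in degrees, forces in N, time in s.
With the tool pointing down it reaches from about 0.4 to 0.925 m from the base axis. Payload 12.5 kg.
Tool frame: the origin (TCP) lies at the very end of the fingers, on their centre line; the grasp point (between the pads) lies 19 mm behind it; x points along the fingers, y is the direction in which the jaws open and shut, and the axes are right-handed (so a half turn about x gives the same grasp; the last joint's range is limited). The gripper opens to 95 mm and grips with 3 to 60 N. Pads are 20 mm wide; open, the fingers measure 119 mm over their backs; the gripper's body (75 mm by 180 mm) begins 59 mm behind the grasp point.
Start: joints at [63.736, 28.126, 89.318, -0, 62.55, -6.05], TCP at [0.216, 0.587, 0.215] pointing down, gripper open.
Joint ranges: [-177.58, 177.58], [-47.91, 125.51], [2.72, 160], [-65.01, 245.01], [3.68, 167.84], [-153.87, 153.87]. Speed limits (degrees/s): [127.2, 127.2, 159.86, 180, 180, 180].

## Interface

Orientations are given as a 3x3 rotation matrix whose columns are the frame's x, y, z axes.
In Python, from cell import status, get_image, camera_params, order gives the robot as it stands. The module is installed in compiled form; this text tells all that it offers.
- The arm moves only by the shell command python3 -m pendant 'ROWS' [OPENING]. ROWS is JSON, a list of rows, each a list of 6 numbers: the shift along the tool's x, y, z normalised to -1 to 1, where 1 is 150 mm, then the turn, a rotation vector about the tool's x, y, z normalised to -1 to 1, where 1 is pi/2 rad. A call has 1 to 5 rows; each row is the pose to reach, as a shift and turn from the pose measured when the call began, along the tool's axes at that moment; what a row does not reach only later rows make up. A row lasts 1/8 s, in which the tool goes at most 62.5 mm and 10.7 degrees, less where a joint would pass 70% of its speed; a pose out of reach is approached as far as the arm can. A call with a number of a shift or a turn outside -1 to 1 is refused whole. A call with a gripper value outside its range is refused whole. OPENING is the finger opening in mm, from 0 to 95.1, set as the call begins (- or left out, the last holds). The fingers move at their own pace and stop on an object; the grip force is fixed at half the most. Time passes only in rows, so rows that repeat a pose let the fingers close. It gives the time, the measured TCP pose, the force and the opening at its end, in the units of the state.
- status.sense(): the state, without advancing time (a new reading comes with each control period).
- get_image(name): name is "side" or "top" or "wrist"; returns the picture (480x640x3 uint8, red, green, blue); there is no depth.
- camera_params(name): a dict with "K" (3x3 intrinsics, pixels), "eye" and "rotation" of the camera in the world; the wrist camera has in their place "mount" (4x4, takes a point from camera to tool coordinates, whose origin is the TCP and whose axes are the tool frame's). Camera axes: x right, y up, looking along -z (the intrinsics and any distortion apply to the point x, -y, -z); pixel columns grow to the right and rows downward; lengths in m; the calibration is good to about 2 mm. A picture is of the moment at which its call begins: read the wrist's pose just before it. camera_params takes no time and is no camera call.
- order.finish_job(): hands the job in, once; it reports no verdict.
The state is a dict: "t": time; "qpos": joint angles; "dq": joint speeds; "tau": joint torques, N m; "position": TCP position; "orientation": TCP orientation; "wrist_force": force on the tool from outside, world axes, zero at the start; "ft_torque": the same for the moment, N m; "finger_gap": finger opening in m.
Only numpy, scipy, OpenCV 4.12 (cv2) and the standard library are available. Lean on these libraries where they do the work, as an engineer would, in place of code of your own. Each camera call takes 0.05 s, during which the arm holds its last target.

## Working session

There is one attempt and no reset: what is moved stays moved. The work goes in short steps, Python scripts to look and compute and a shell command to move; the robot and the scene stay as the last step left them, time stands still between calls to the robot, and variables do not carry over. Pictures are saved under pics/ and viewed, and the job is handed in when it is done.

```bash
mkdir -p pics
python3 - <<'E'
from cell import status,get_image,camera_params
import cv2
s=status.sense();print({k:s[k] for k in('t','position','orientation','wrist_force','finger_gap')})
for n in('side','top'):
    cv2.imwrite(f'pics/{n}0.png',get_image(n)[:,:,::-1]); print(n,camera_params(n))
print(camera_params('wrist'))
E
```

```text
{'t': 0.0, 'position': array([0.21581117, 0.58629066, 0.21403894]), 'orientation': array([[-5.18612488e-04,  3.45464974e-01,  9.38431501e-01],
       [-1.03572204e-03,  9.38430939e-01, -3.45465340e-01],
       [-9.99999329e-01, -1.15111683e-03, -1.28876317e-04]]), 'wrist_force': array([0.08099141, 0.31297636, 0.19150506]), 'finger_gap': 0.09462229529905497}
side {'K': array([[561.56489906,   0.        , 320.57631928],
       [  0.        , 561.56489906, 231.86141996],
       [  0.        ,   0.        ,   1.        ]]), 'eye': array([0.0833369 , 1.11552739, 1.52442134]), 'rotation': array([[-0.90898016,  0.30823612, -0.28061638],
       [-0.41671368, -0.68848277,  0.59358334],
       [-0.01023572,  0.65649217,  0.75426339]])}
top {'K': array([[464.50121064,   0.        , 321.68293412],
       [  0.        , 464.50121064, 241.63583959],
       [  0.        ,   0.        ,   1.        ]]), 'eye': array([0.30731124, 0.02253121, 1.36446853]), 'rotation': array([[-0.03146777,  0.97645207, -0.2134271 ],
       [-0.99949827, -0.0299717 ,  0.01024265],
       [ 0.00360468,  0.21364233,  0.9769053 ]])}
{'K': array([[377.08023751,   0.        , 315.39657262],
       [  0.        , 377.08023751, 243.20154744],
       [  0.        ,   0.        ,   1.        ]]), 'mount': array([[-1.76568999e-04,  2.36429983e-01, -9.71648513e-01,
        -1.70706394e-01],
       [ 9.99999890e-01, -3.79822909e-04, -2.74142861e-04,
        -9.38457825e-04],
       [-4.33869957e-04, -9.71648454e-01, -2.36429890e-01,
        -6.54005069e-02],
       [ 0.00000000e+00,  0.00000000e+00,  0.00000000e+00,
         1.00000000e+00]])}
```

View pics/side0.png

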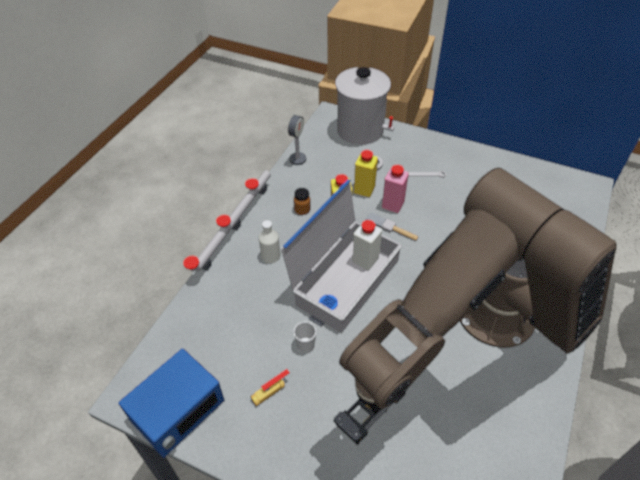

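View pics/top0.png

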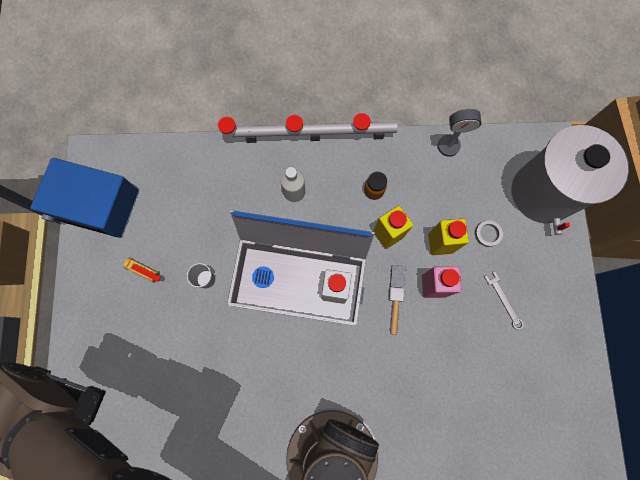

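The top view shows the bath around (300,280), the canister at its right (-y) end with the cap at (337,283), and the strainer at (263,277). The lid leans back, with its blue edge running (233,213)-(371,235). I'll enlarge this area.

```bash
python3 - <<'E'
import cv2
a=cv2.imread('pics/top0.png')[195:345,180:420];cv2.imwrite('pics/top0c.png',cv2.resize(a,None,fx=3.3,fy=3.3,interpolation=cv2.INTER_CUBIC))
a=cv2.imread('pics/side0.png')[170:360,260:450];cv2.imwrite('pics/side0c.png',cv2.resize(a,None,fx=3,fy=3,interpolation=cv2.INTER_CUBIC))
E
cat > h.py <<'E'
import numpy as np
from cell import camera_params
def proj(n,p):
    c=camera_params(n);q=c['rotation'].T@(np.array(p,float)-c['eye']);u=c['K']@np.array([q[0],-q[1],-q[2]]);return u[:2]/u[2]
def ray(n,u,v,z):
    c=camera_params(n);d=np.linalg.solve(c['K'],[u,v,1]);d=c['rotation']@np.array([d[0],-d[1],-d[2]]);return c['eye']+d*(z-c['eye'][2])/d[2]
E
```

```text
(no output)
```

View pics/top0c.png

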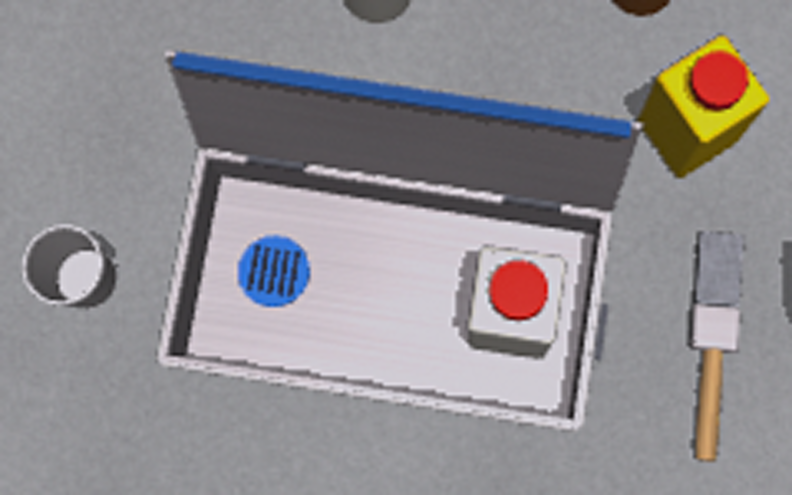

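View pics/side0c.png

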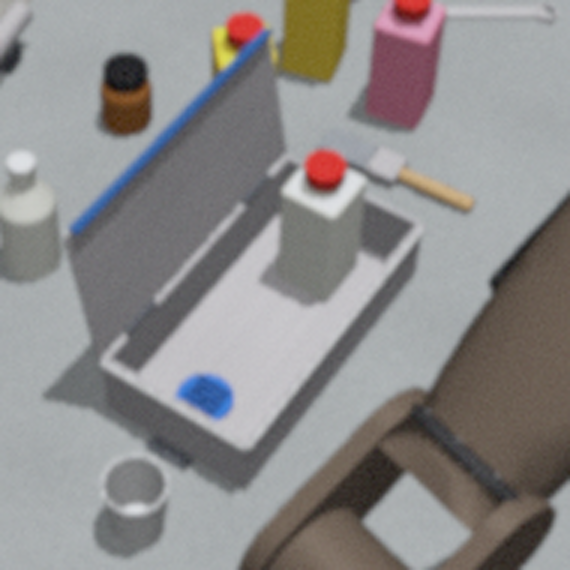

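The crop gives rim corners FL(200,150), FR(608,214), NL(161,364), NR(579,427), cap (519,290), strainer (275,271), and blue edge ends (170,55) and (636,128).

Run:
```python
from h import *
np.set_printoptions(precision=4,suppress=True)
f=lambda u,v,z:ray('top',180+u/3.3,195+v/3.3,z)
FL,FR,NL,NR=[f(*p,.09) for p in((200,150),(608,214),(161,364),(579,427))]
print(FL,FR,NL,NR);print([np.linalg.norm(a-b) for a,b in((FL,FR),(NL,NR),(FL,NL),(FR,NR))])
c=(FL+FR+NL+NR)/4; ey=(FL-FR+NL-NR);yaw=np.arctan2(-ey[0],ey[1]);print(c,yaw)
cap=f(519,290,.19);st=f(275,271,.008);print('cap',cap,'str',st)
R=np.array([[np.cos(yaw),-np.sin(yaw)],[np.sin(yaw),np.cos(yaw)]])
print('cap in bath',R.T@(cap-c)[:2],'str',R.T@(st-c)[:2])
# side check
print('cap side',(proj('side',cap)-[260,170])*3, 'FL',(proj('side',FL)-[260,170])*3,'NR',(proj('side',NR)-[260,170])*3)
T=lambda x,y,z:np.r_[c[:2]+R@np.array([x,y]),z]
for q in(1.6,1.65,1.7,1.75,1.8,1.85):
  d=[]
  for y in(.178,-.178):
    r=.184;h=.006
    p=T(.09-r*np.cos(q)+h*np.sin(q),y,.09+r*np.sin(q)+h*np.cos(q)) ; d+=[(proj('top',p)-[180,195])*3.3,(proj('side',p)-[260,170])*3]
  print(q,*d)
for n,p,z in(('beaker',(65,265),.085),('bottle',(377,-60),.17),('yellow',(719,80),.19),('brush',(712,340),.02)):
  print(n,f(*p,z))
print('bottle',ray('top',291,173,.17),'jar',ray('top',377,179,.09))
```

```text
[0.5961 0.2366 0.09  ] [ 0.5302 -0.1077  0.09  ] [0.416  0.2678 0.09  ] [ 0.354  -0.0749  0.09  ]
[np.float64(0.35060057120322413), np.float64(0.3482353500526569), np.float64(0.18278223683675535), np.float64(0.17923417469059294)]
[0.4741 0.0805 0.09  ] -0.1841217348892472
cap [ 0.4555 -0.026   0.19  ] str [0.5022 0.1831 0.008 ]
cap in bath [ 0.0013 -0.108 ] str [0.0089 0.106 ]
cap side [323.9771 162.4171] FL [ 99.5981 357.699 ] NR [420.9255 220.527 ]
1.6 [158.0467  82.4623] [ 80.9091 242.9983] [638.1119 154.7549] [283.3471  30.3666]
1.65 [160.6795  70.856 ] [ 73.3612 239.2957] [639.6025 142.8659] [276.1285  27.5388]
1.7 [163.404   59.5411] [ 65.9236 235.9369] [641.0055 131.2444] [268.9706  25.0527]
1.75 [166.2094  48.5561] [ 58.6182 232.9295] [642.3167 119.9306] [261.8945  22.9134]
1.8 [169.0848  37.9376] [ 51.4661 230.2796] [643.5321 108.9622] [254.9208  21.1245]
1.85 [172.0194  27.7196] [ 44.4877 227.992 ] [644.6485  98.375 ] [248.0694  19.6885]
beaker [0.5017 0.3502 0.085 ]
bottle [0.7506 0.0788 0.17  ]
yellow [ 0.6177 -0.191   0.19  ]
brush [ 0.4279 -0.2001  0.02  ]
bottle [0.7618 0.0874 0.17  ] jar [ 0.7664 -0.1568  0.09  ]
```

```bash
cat >> h.py <<'E'
from scipy.spatial.transform import Rotation as Ro
C=np.array([.4741,.0805]);yaw=-.184
ex=np.array([np.cos(yaw),np.sin(yaw),0]);ey=np.array([-np.sin(yaw),np.cos(yaw),0])
RT=np.c_[[0,0,-1],ey,ex]   # tool x down, y=ey, z=ex
def b2w(x,y,z): return np.r_[C,0]+ex*x+ey*y+[0,0,z]
def st():
    from cell import status
    s=status.sense();p=np.array(s['position']);d=p-np.r_[C,0]
    print('t',round(s['t'],2),'w',p.round(4),'bath',np.round([d@ex,d@ey,d[2]],4),'F',np.round(s['wrist_force'],1),'gap',round(s['finger_gap'],4))
    return s
def go(*ps):
    s=st();R=np.array(s['orientation']);p=np.array(s['position'])
    for q in ps:
        print(np.round(R.T@(np.array(q)-p)/.15,3), np.round(Ro.from_matrix(R.T@RT).as_rotvec()/(np.pi/2),3))
E
python3 -c "
from h import *
go([.45,.3,.26],b2w(0,-.178,.26),b2w(0,-.178,.128))"
```

```text
t 0.1 w [0.2158 0.5863 0.2141] bath [-0.3464  0.45    0.2141] F [-0.   0.2 -0.2] gap 0.0948
[-0.305 -1.252  2.124] [-0.107 -0.     0.001]
[-0.302 -3.74   2.98 ] [-0.107 -0.     0.001]
[ 0.578 -3.739  2.98 ] [-0.107 -0.     0.001]
```

```bash
python3 -m pendant '[[-0.1,-0.15,0.3,-0.03,0,0],[-0.2,-0.3,0.6,-0.06,0,0],[-0.3,-0.45,0.9,-0.107,0,0],[-0.3,-0.55,1.0,-0.107,0,0]]' 0
python3 -c "
from h import *
go([.45,.3,.26],b2w(0,-.178,.26),b2w(0,-.178,.128))"
```

```text
t: 0.6
position: [0.3297, 0.4557, 0.2599]
orientation: [[0.001, 0.185, 0.983], [0.0, 0.983, -0.185], [-1.0, 0.0, 0.001]]
wrist_force: [0.5, 0.2, 0.1]
finger_gap: 0.0607
t 0.6 w [0.3297 0.4557 0.2599] bath [-0.2106  0.3425  0.2599] F [0.5 0.2 0.1] gap 0.0607
[-0.    -0.872  0.981] [-0.002  0.    -0.   ]
[-1.000e-03 -3.466e+00  1.413e+00] [-0.002  0.    -0.   ]
[ 0.879 -3.467  1.412] [-0.002  0.    -0.   ]
```

```bash
python3 -m pendant '[[0,-0.25,0.3,0,0,0],[0,-0.5,0.55,0,0,0],[0,-0.75,0.8,0,0,0],[0,-1.0,1.0,0,0,0]]' 0
python3 -m pendant '[[0,-0.3,0.05,0,0,0],[0,-0.6,0.15,0,0,0],[0,-0.9,0.2,0,0,0],[0,-1.0,0.25,0,0,0]]'
python3 -m pendant '[[0,-0.3,0.05,0,0,0],[0,-0.6,0.1,0,0,0],[0,-0.9,0.15,0,0,0],[0,-1.0,0.15,0,0,0]]'
python3 -c "
from h import *
go(b2w(0,-.178,.26),b2w(0,-.178,.128))"
```

```text
t: 1.1
position: [0.4496, 0.2793, 0.2592]
orientation: [[-0.0, 0.186, 0.982], [-0.0, 0.982, -0.186], [-1.0, -0.0, -0.0]]
wrist_force: [0.2, 0.9, -0.6]
finger_gap: 0.0204
t: 1.6
position: [0.4579, 0.1236, 0.2589]
orientation: [[-0.001, 0.189, 0.982], [-0.0, 0.982, -0.189], [-1.0, -0.0, -0.001]]
wrist_force: [1.5, 0.5, 0.1]
finger_gap: 0.0005
t: 2.1
position: [0.4518, -0.0291, 0.2586]
orientation: [[-0.002, 0.191, 0.982], [-0.0, 0.982, -0.191], [-1.0, -0.0, -0.002]]
wrist_force: [-0.4, 0.7, 1.4]
finger_gap: 0.0003
t 2.1 w [ 0.4518 -0.0291  0.2586] bath [-0.0018 -0.1118  0.2586] F [-0.4  0.7  1.4] gap 0.0003
[-0.009 -0.441  0.016] [-0.005 -0.001  0.   ]
[ 0.871 -0.441  0.017] [-0.005 -0.001  0.   ]
```

```bash
python3 -m pendant '[[0,-0.25,0.01,-0.005,0,0],[0,-0.44,0.016,-0.005,0,0],[0.2,-0.44,0.016,-0.005,0,0],[0.4,-0.44,0.016,-0.005,0,0]]'
python3 -c "
from h import *
go(b2w(0,-.178,.26),b2w(0,-.178,.128))
from cell import get_image
import cv2
for n in('top','side'):
  a=get_image(n)[:,:,::-1]
  a=a[195:345,220:420] if n=='top' else a[130:320,280:480]
  cv2.imwrite('pics/%s1.png'%n,cv2.resize(a,None,fx=3,fy=3,interpolation=cv2.INTER_CUBIC))"
```

```text
t: 2.6
position: [0.4417, -0.0937, 0.1978]
orientation: [[-0.001, 0.184, 0.983], [0.0, 0.983, -0.184], [-1.0, -0.0, -0.001]]
wrist_force: [0.4, 0.2, -0.3]
finger_gap: 0.0004
t 2.6 w [ 0.4417 -0.0937  0.1978] bath [ 0.     -0.1771  0.1978] F [ 0.4  0.2 -0.3] gap 0.0004
[-0.415 -0.006 -0.001] [-0.001 -0.001  0.   ]
[ 0.465 -0.006  0.   ] [-0.001 -0.001  0.   ]
```

View pics/top1.png

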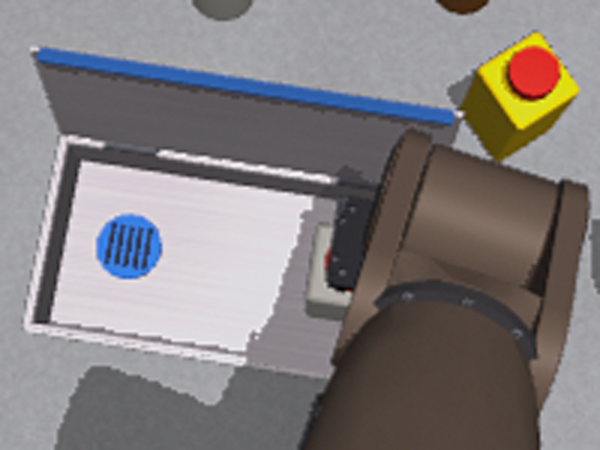

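View pics/side1.png

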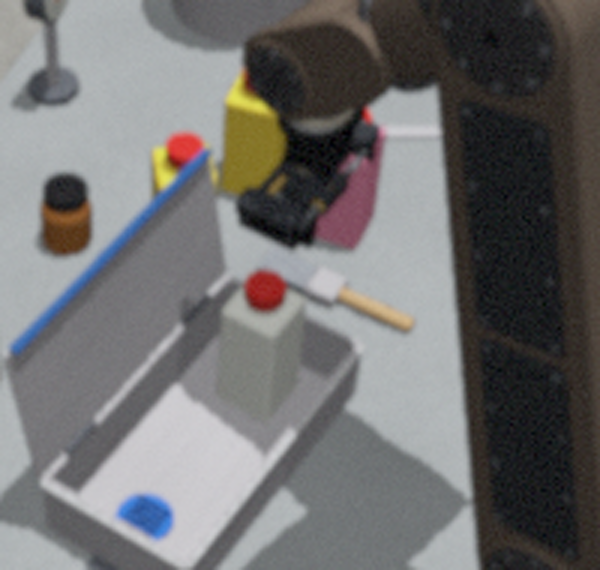

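The gripper sits just behind the canister, and the wrist is well clear of the lid and the yellow decoy. Next I lower to z≈0.135 and push towards +y_b.

```bash
python3 -m pendant '[[0.15,0,0,0,0,0],[0.3,0,0,0,0,0],[0.42,0,0,0,0,0],[0.42,0,0,0,0,0]]'
python3 -m pendant '[[0,0.06,0,0,0,0],[0,0.12,0,0,0,0],[0,0.18,0,0,0,0],[0,0.24,0,0,0,0],[0,0.3,0,0,0,0]]'
python3 -m pendant '[[0,0.06,0,0,0,0],[0,0.12,0,0,0,0],[0,0.18,0,0,0,0],[0,0.2,0,0,0,0]]'
python3 -c "
from h import *
st()
from cell import get_image
import cv2
for n in('top','side'):
  a=get_image(n)[:,:,::-1]
  a=a[195:345,220:420] if n=='top' else a[130:320,280:480]
  cv2.imwrite('pics/%s2.png'%n,cv2.resize(a,None,fx=3,fy=3,interpolation=cv2.INTER_CUBIC))"
```

```text
t: 3.2
position: [0.4403, -0.0923, 0.1334]
orientation: [[-0.007, 0.183, 0.983], [0.003, 0.983, -0.183], [-1.0, 0.001, -0.008]]
wrist_force: [-0.7, 0.8, 0.4]
finger_gap: 0.0006
t: 3.82
position: [0.4487, -0.0474, 0.1335]
orientation: [[-0.007, 0.183, 0.983], [0.002, 0.983, -0.182], [-1.0, 0.001, -0.007]]
wrist_force: [0.0, -0.6, 0.8]
finger_gap: 0.0004
t: 4.32
position: [0.4542, -0.0173, 0.1335]
orientation: [[-0.007, 0.182, 0.983], [0.003, 0.983, -0.182], [-1.0, 0.001, -0.008]]
wrist_force: [-0.7, 0.8, 0.1]
finger_gap: 0.0003
t 4.33 w [ 0.4542 -0.0173  0.1335] bath [-0.0017 -0.0998  0.1335] F [-0.7  0.8  0.1] gap 0.0003
```

View pics/side2.png

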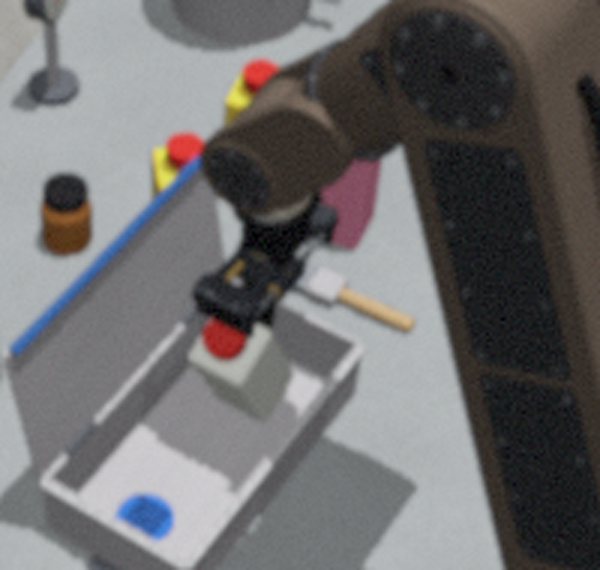

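It is tipping cleanly, by about 20°, with the cap leaning to the strainer. I keep pushing.

```bash
python3 -m pendant '[[0,0.06,0,0,0,0],[0,0.12,0,0,0,0],[0,0.18,0,0,0,0],[0,0.24,0,0,0,0],[0,0.28,0,0,0,0]]'
python3 -c "
from h import *
st()
from cell import get_image
import cv2
for n in('top','side'):
  a=get_image(n)[:,:,::-1]
  a=a[195:345,220:420] if n=='top' else a[130:320,280:480]
  cv2.imwrite('pics/%s3.png'%n,cv2.resize(a,None,fx=3,fy=3,interpolation=cv2.INTER_CUBIC))"
```

```text
t: 5.05
position: [0.4619, 0.0243, 0.1336]
orientation: [[-0.007, 0.182, 0.983], [0.002, 0.983, -0.182], [-1.0, 0.001, -0.008]]
wrist_force: [-0.4, -0.5, 0.1]
finger_gap: 0.0003
t 5.05 w [0.4619 0.0243 0.1336] bath [-0.0017 -0.0575  0.1336] F [-0.4 -0.5  0.1] gap 0.0003
```

View pics/side3.png

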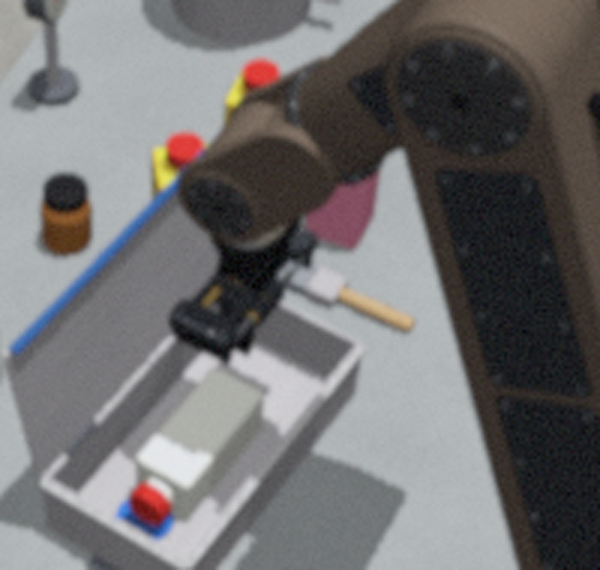

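The canister lies flat with its cap over the strainer. Now I rise above the lid (its top is at ~0.275) and cross behind it.

```bash
python3 -m pendant '[[-0.3,0,0,0,0,0],[-0.6,0,0,0,0,0],[-0.9,0,0,0,0,0],[-1,0,0,0,0,0]]'
python3 -m pendant '[[-0.2,0.1,0,0,0,0],[-0.4,0.2,0,0,0,0],[-0.4,0.3,0,0,0,0]]'
python3 -c "
from h import *
go(b2w(.17,0,.34),b2w(.17,0,.215))"
```

```text
t: 5.65
position: [0.4635, 0.0237, 0.2861]
orientation: [[-0.003, 0.182, 0.983], [0.002, 0.983, -0.182], [-1.0, 0.001, -0.004]]
wrist_force: [1.3, 0.5, -0.5]
finger_gap: 0.0001
t: 6.02
position: [0.4724, 0.0682, 0.3479]
orientation: [[0.0, 0.182, 0.983], [0.002, 0.983, -0.182], [-1.0, 0.002, -0.0]]
wrist_force: [-0.2, -0.5, -0.0]
finger_gap: 0.0009
t 6.03 w [0.4724 0.0682 0.3479] bath [ 0.0006 -0.0124  0.3479] F [-0.2 -0.5 -0. ] gap 0.0009
[0.052 0.081 1.129] [ 0.001 -0.    -0.001]
[0.886 0.08  1.129] [ 0.001 -0.    -0.001]
```

```bash
python3 -m pendant '[[0,0.03,0.25,0,0,0],[0,0.06,0.5,0,0,0],[0,0.08,0.75,0,0,0],[0,0.08,1.0,0,0,0]]'
python3 -m pendant '[[0,0,0.13,0,0,0],[0,0,0.14,0,0,0]]'
python3 -c "
from h import *
go(b2w(.17,0,.34),b2w(.17,0,.215))
from cell import get_image
import cv2
for n in('top','side'):
  a=get_image(n)[:,:,::-1]
  a=a[155:345,180:420] if n=='top' else a[130:320,240:450]
  cv2.imwrite('pics/%s4.png'%n,cv2.resize(a,None,fx=3,fy=3,interpolation=cv2.INTER_CUBIC))"
```

```text
t: 6.52
position: [0.6231, 0.0528, 0.3463]
orientation: [[-0.002, 0.182, 0.983], [0.002, 0.983, -0.182], [-1.0, 0.002, -0.002]]
wrist_force: [0.3, -0.5, 0.1]
finger_gap: 0.0007
t: 6.78
position: [0.6441, 0.0488, 0.344]
orientation: [[-0.005, 0.182, 0.983], [0.002, 0.983, -0.182], [-1.0, 0.001, -0.005]]
wrist_force: [-0.0, 0.1, -0.1]
finger_gap: 0.0006
t 6.78 w [0.6441 0.0488 0.344 ] bath [ 0.1729 -0.      0.344 ] F [-0.   0.1 -0.1] gap 0.0006
[ 0.027  0.    -0.019] [ 0.001 -0.003 -0.001]
[ 0.86  -0.001 -0.015] [ 0.001 -0.003 -0.001]
```

View pics/side4.png

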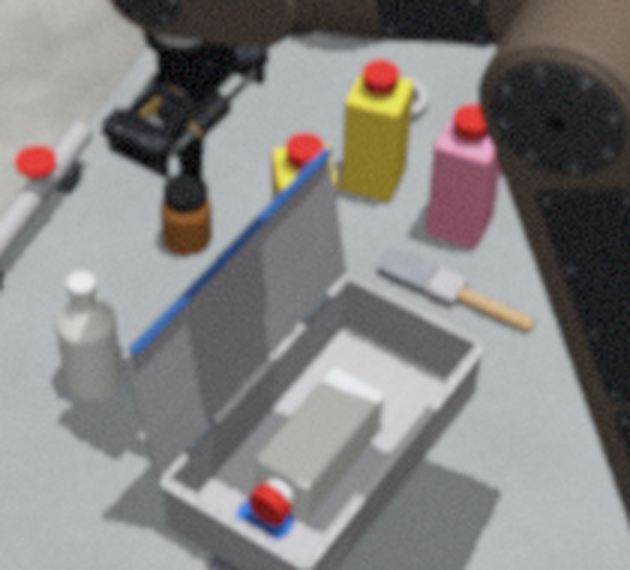

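View pics/top4.png

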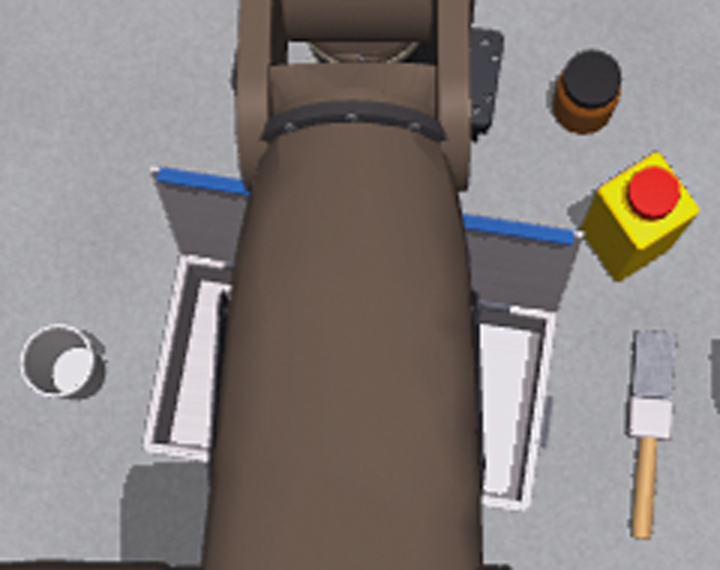

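The canister is flat, and the fingers are behind the lid and clear of it. I lower behind the lid now.

```bash
python3 -m pendant '[[0.2,0,0,0,-0.003,0],[0.4,0,0,0,-0.003,0],[0.6,0,0,0,-0.003,0],[0.8,0,-0.01,0,-0.003,0],[0.86,0,-0.015,0,-0.003,0]]'
python3 -c "
from h import *
st()
from cell import get_image
import cv2
for n in('side',):
  a=get_image(n)[:,:,::-1]
  a=a[60:360,200:600]
  cv2.imwrite('pics/%s5.png'%n,cv2.resize(a,None,fx=2,fy=2,interpolation=cv2.INTER_CUBIC))"
```

```text
t: 7.5
position: [0.6392, 0.0501, 0.2152]
orientation: [[-0.001, 0.181, 0.983], [0.001, 0.983, -0.181], [-1.0, 0.001, -0.001]]
wrist_force: [0.4, 0.0, 0.4]
finger_gap: 0.0004
t 7.5 w [0.6392 0.0501 0.2152] bath [0.1678 0.0003 0.2152] F [0.4 0.  0.4] gap 0.0004
```

View pics/side5.png

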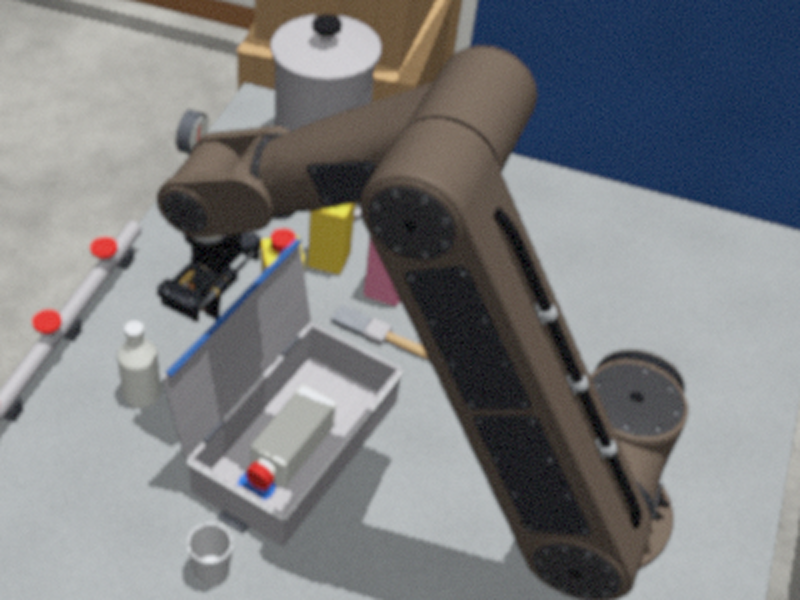

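Clear all round. I push gently towards -x_b.

```bash
python3 -m pendant '[[0,0,-0.08,0,0,0],[0,0,-0.16,0,0,0],[0,0,-0.24,0,0,0],[0,0,-0.32,0,0,0],[0,0,-0.4,0,0,0]]'
python3 -m pendant '[[0,0,-0.07,0,0,0],[0,0,-0.14,0,0,0],[0,0,-0.2,0,0,0]]'
python3 -c "
from h import *
go(*[b2w(x,0,z) for x,z in((.0838,.218),(.0567,.218),(.0294,.211),(.007,.1946),(-.0122,.174),(-.0266,.15),(-.036,.1237),(-.04,.096))])
from cell import get_image
import cv2
for n in('side',):
  a=get_image(n)[:,:,::-1]
  a=a[60:360,200:600]
  cv2.imwrite('pics/%s6.png'%n,cv2.resize(a,None,fx=2,fy=2,interpolation=cv2.INTER_CUBIC))"
```

```text
t: 8.18
position: [0.5799, 0.0611, 0.2157]
orientation: [[0.001, 0.181, 0.983], [0.001, 0.983, -0.181], [-1.0, 0.001, 0.0]]
wrist_force: [4.1, -0.5, 3.1]
finger_gap: 0.0003
t: 8.55
position: [0.5497, 0.0666, 0.2153]
orientation: [[0.0, 0.181, 0.983], [0.001, 0.983, -0.181], [-1.0, 0.001, -0.0]]
wrist_force: [4.8, -0.9, -2.5]
finger_gap: 0.0006
t 8.55 w [0.5497 0.0666 0.2153] bath [7.680e-02 2.000e-04 2.153e-01] F [ 4.8 -0.9 -2.5] gap 0.0006
[-0.018 -0.001  0.047] [ 0.001 -0.    -0.001]
[-0.018 -0.001 -0.134] [ 0.001 -0.    -0.001]
[ 0.029 -0.001 -0.316] [ 0.001 -0.    -0.001]
[ 0.138 -0.001 -0.465] [ 0.001 -0.    -0.001]
[ 0.276 -0.001 -0.593] [ 0.001 -0.    -0.001]
[ 0.436 -0.001 -0.689] [ 0.001 -0.    -0.001]
[ 0.611 -0.001 -0.752] [ 0.001 -0.    -0.001]
[ 0.796 -0.001 -0.779] [ 0.001 -0.    -0.001]
```

View pics/side6.png

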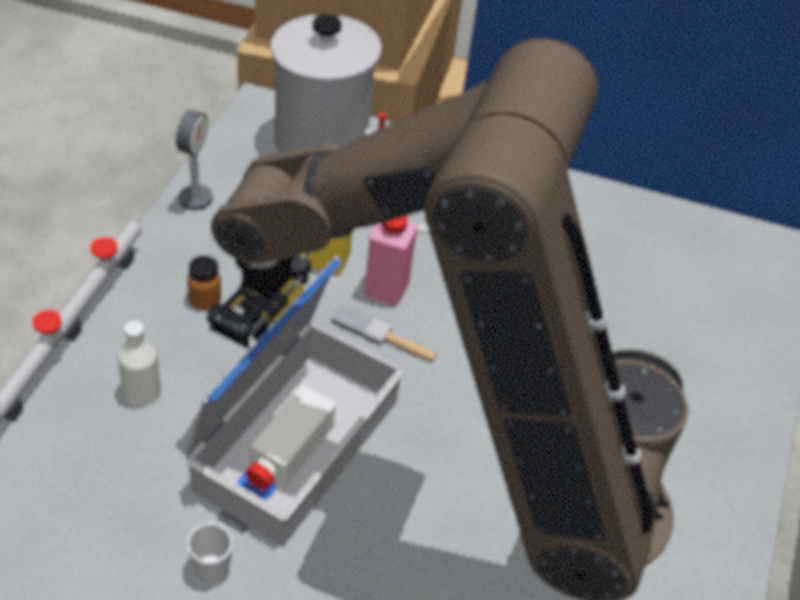

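The lid follows at about 5 N. I continue along the arc.

```bash
python3 -m pendant '[[-0.01,0,-0.07,0,0,0],[-0.015,0,-0.14,0,0,0],[0,0,-0.23,0,0,0],[0.03,0,-0.31,0,0,0],[0.08,0,-0.39,0,0,0]]'
python3 -c "
from h import *
go(*[b2w(x,0,z) for x,z in((.0294,.211),(.007,.1946),(-.0122,.174),(-.0266,.15),(-.036,.1237),(-.04,.096))])"
```

```text
t: 9.22
position: [0.4904, 0.0776, 0.2032]
orientation: [[-0.0, 0.181, 0.983], [0.001, 0.983, -0.181], [-1.0, 0.001, -0.001]]
wrist_force: [2.9, -0.0, -0.7]
finger_gap: 0.0003
t 9.22 w [0.4904 0.0776 0.2032] bath [1.650e-02 1.000e-04 2.032e-01] F [ 2.9 -0.  -0.7] gap 0.0003
[-0.052 -0.001  0.086] [ 0.001 -0.    -0.001]
[ 0.058 -0.001 -0.063] [ 0.001 -0.    -0.001]
[ 0.195 -0.001 -0.191] [ 0.001 -0.    -0.001]
[ 0.355 -0.001 -0.287] [ 0.001 -0.    -0.001]
[ 0.53  -0.001 -0.35 ] [ 0.001 -0.    -0.001]
[ 0.715 -0.001 -0.376] [ 0.001 -0.    -0.001]
```

```bash
python3 -m pendant '[[0.06,0,-0.06,0,0,0],[0.13,0,-0.13,0,0,0],[0.2,0,-0.19,0,0,0],[0.28,0,-0.24,0,0,0],[0.355,0,-0.29,0,0,0]]'
python3 -c "
from h import *
go(*[b2w(x,0,z) for x,z in((-.0266,.15),(-.036,.1237),(-.04,.096))])"
```

```text
t: 9.85
position: [0.447, 0.0856, 0.1492]
orientation: [[-0.001, 0.181, 0.983], [0.001, 0.983, -0.181], [-1.0, 0.001, -0.001]]
wrist_force: [1.5, -0.6, 0.6]
finger_gap: 0.0009
t 9.85 w [0.447  0.0856 0.1492] bath [-2.750e-02  1.000e-04  1.492e-01] F [ 1.5 -0.6  0.6] gap 0.0009
[-0.006 -0.001  0.006] [ 0.001 -0.    -0.001]
[ 0.17  -0.001 -0.056] [ 0.001 -0.    -0.001]
[ 0.354 -0.001 -0.083] [ 0.001 -0.    -0.001]
```

```bash
python3 -m pendant '[[0.06,0,-0.02,0,0,0],[0.12,0,-0.04,0,0,0],[0.18,0,-0.06,0,0,0],[0.23,0,-0.07,0,0,0],[0.28,0,-0.08,0,0,0]]'
python3 -c "
from h import *
go(b2w(-.04,0,.096))
from cell import get_image
import cv2
for n in('side',):
  a=get_image(n)[:,:,::-1]
  a=a[60:360,200:600]
  cv2.imwrite('pics/%s7.png'%n,cv2.resize(a,None,fx=2,fy=2,interpolation=cv2.INTER_CUBIC))"
```

```text
t: 10.48
position: [0.4354, 0.0878, 0.1067]
orientation: [[-0.0, 0.181, 0.983], [0.001, 0.983, -0.181], [-1.0, 0.001, -0.0]]
wrist_force: [1.4, -0.4, 0.9]
finger_gap: 0.0006
t 10.47 w [0.4354 0.0878 0.1067] bath [-0.0394  0.0002  0.1067] F [ 1.4 -0.4  0.9] gap 0.0006
[ 0.071 -0.001 -0.004] [ 0.001 -0.    -0.001]
```

View pics/side7.png

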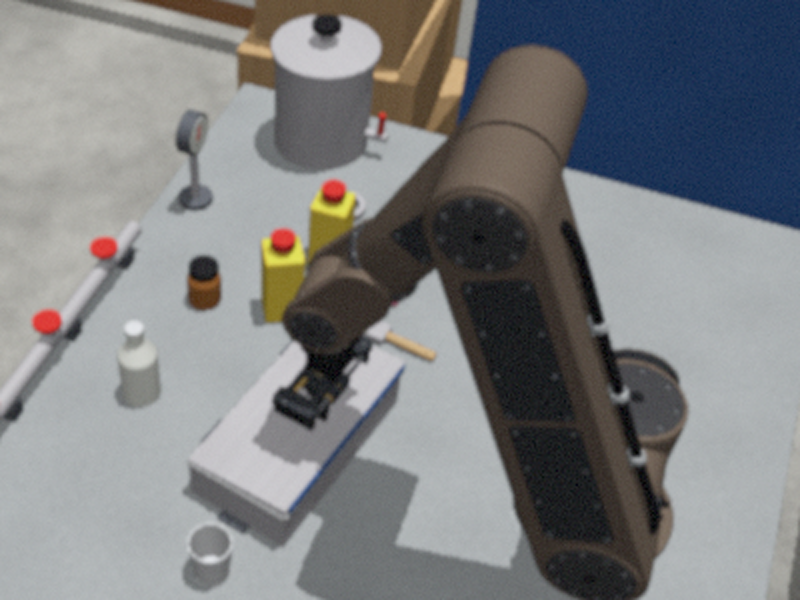

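The lid is nearly down. I press the last ~10 mm in small steps.

```bash
python3 -m pendant '[[0.03,0,0,0,0,0],[0.05,0,0,0,0,0],[0.065,0,0,0,0,0],[0.065,0,0,0,0,0]]'
python3 -m pendant '[[0.01,0,0,0,0,0],[0.02,0,0,0,0,0],[0.02,0,0,0,0,0]]'
python3 -c "
from h import *
st()"
```

```text
t: 11.02
position: [0.4349, 0.0879, 0.0963]
orientation: [[-0.001, 0.181, 0.983], [0.001, 0.983, -0.181], [-1.0, 0.001, -0.001]]
wrist_force: [-0.4, -0.1, 0.7]
finger_gap: 0.0005
t: 11.4
position: [0.4351, 0.0879, 0.0959]
orientation: [[0.001, 0.181, 0.983], [0.001, 0.983, -0.181], [-1.0, 0.001, 0.001]]
wrist_force: [-13.5, -2.1, 51.2]
finger_gap: 0.0005
t 11.4 w [0.4351 0.0879 0.0959] bath [-0.0397  0.0001  0.0959] F [-13.5  -2.1  51.2] gap 0.0005
```

The stop is reached: 51 N at z=0.0959, and the shut outer face is at 0.096. I retreat and check.

```bash
python3 -m pendant '[[-0.05,0,0,0,0,0],[-0.2,0,0,0,0,0],[-0.5,0,0,0,0,0],[-0.8,0,0,0,0,0],[-1,0,0,0,0,0]]'
python3 -m pendant '[[-0.1,-0.3,-0.2,0,0,0],[-0.1,-0.6,-0.2,0,0,0],[-0.1,-0.9,-0.2,0,0,0],[-0.1,-1,-0.2,0,0,0]]'
python3 -m pendant '[[0,-0.3,0,0,0,0],[0,-0.6,0,0,0,0],[0,-0.9,0,0,0,0],[0,-1,0,0,0,0],[0,-1,0,0,0,0]]'
python3 -c "
from h import *
st()
from cell import get_image
import cv2
for n in('side','top'):
  a=get_image(n)[:,:,::-1]
  cv2.imwrite('pics/%s8.png'%n,a)
  a=a[170:360,240:480] if n=='side' else a[155:345,180:420]
  cv2.imwrite('pics/%s8c.png'%n,cv2.resize(a,None,fx=3,fy=3,interpolation=cv2.INTER_CUBIC))
for y in(.178,-.178): 
  p=b2w(-.095,y,.096)
  print((proj('side',p)-[240,170])*3,(proj('top',p)-[180,155])*3)
"
```

```text
t: 12.02
position: [0.4352, 0.0877, 0.248]
orientation: [[0.004, 0.181, 0.983], [0.001, 0.983, -0.181], [-1.0, 0.002, 0.003]]
wrist_force: [0.7, 0.7, -0.7]
finger_gap: -0.0001
t: 12.52
position: [0.3781, -0.0562, 0.2627]
orientation: [[0.004, 0.183, 0.983], [0.001, 0.983, -0.183], [-1.0, 0.002, 0.004]]
wrist_force: [-1.1, 0.6, -0.9]
finger_gap: 0.0004
t: 13.15
position: [0.3506, -0.204, 0.2624]
orientation: [[0.004, 0.185, 0.983], [0.001, 0.983, -0.185], [-1.0, 0.002, 0.004]]
wrist_force: [-0.6, 0.8, -0.9]
finger_gap: 0.0002
t 13.15 w [ 0.3506 -0.204   0.2624] bath [-0.0694 -0.3023  0.2624] F [-0.6  0.8 -0.9] gap 0.0002
[308.16281593 443.70844008] [139.39624184 453.60999201]
[487.15574049 217.30410104] [529.63949705 514.47063733]
```

View pics/side8c.png

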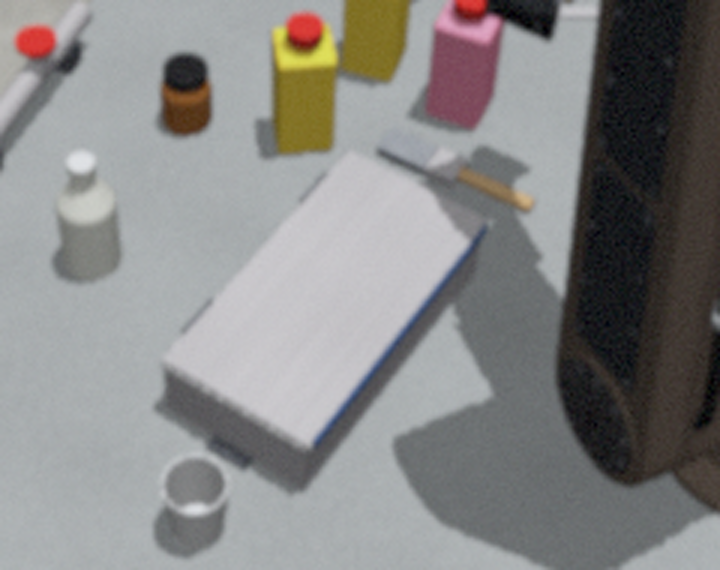

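View pics/top8.png

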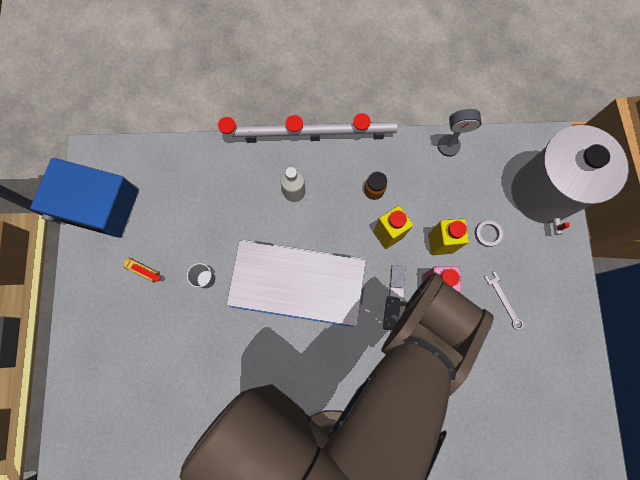

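The lid's front corners appear at (312,441) and (487,225) in the side crop. For a shut lid I predicted (308,444) and (487,217), so it is down on the rim within measuring error. The bystanders are at their old pixels and the arm is free.

```bash
python3 -c "
from cell import order
print(order.finish_job())"
```

```text
the job is handed in; nothing more can be done
None
```

The canister is lying flat in the bath with its cap over the strainer, and the lid is shut. I handed the job in at about 13 s; no verdict is reported.

- **Canister:** I pushed it over with the closed fingers, high on its body. The pictures before the lid closed showed it flat, with the red cap on the blue strainer. I couldn't see it again once the lid was shut.
- **Lid:** I pushed it over from behind along its arc at roughly 1 rad/s, needing about 5 N. It reached its stop with the fingertip at z = 0.0959 m, against 0.096 m for fully shut. The last press rose to 51 N at the wrist (limit 120 N), harder than I intended.
- **Final checks:** The lid's front corners were within about 3 mm (one to three pixels) of where a shut lid should appear. The bystanders I could see showed no movement; the arm partly hid the brush in the top view, but it looked unmoved from the side. The arm ended clear of everything. No check failed or disagreed.

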